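# Make up the marking-out kit and the riveting kit

## Robot

A 7-joint arm with a two-finger parallel gripper is mounted at the origin on the work surface. World frame = base frame: x ahead of the robot, y to its left, z up, the work surface at z = 0. Lengths are in m, angles in rad, forces in N, time in s.
With the tool pointing down it reaches from about 0.35 to 0.9 m from the base axis. Payload 8.1 kg.
Tool frame: the origin (TCP) lies at the very end of the fingers, on their centre line; the grasp point (between the pads) lies 19 mm behind it (arm.tcp_to_grasp is the z of the grasp point in the tool frame, in m); z points along the fingers, y is the line along which they close (so a half turn about z gives the same grasp; the last joint's range is limited). The gripper opens to 92 mm and grips with 3 to 60 N. Pads are 19 mm wide; open, the fingers measure 130 mm over their backs; the gripper's body (75 mm by 190 mm) begins 47 mm behind the grasp point.
Start: joints at [1.239, 0.434, 0.025, 1.573, -0.012, 1.134, -0.075], TCP at [0.142, -0.609, 0.227] pointing down, gripper open.
Joint ranges: [-2.62, 2.62], [-0.44, 2.09], [-1.27, 1.32], [0.08, 2.57], [-1.32, 4.46], [0.12, 2], [-2.74, 2.74]. Speed limits (rad/s): [2.22, 2.22, 3.01, 3.01, 3.14, 3.14, 3.14].

## Interface

Orientations are given as a rotation vector (axis times angle).
In Python, from cell import readout, vision, sign_off, arm gives the robot as it stands. The module is installed in compiled form; this text tells all that it offers.
- The arm moves only by the shell command python3 -m creep 'ROWS' [FORCE]. ROWS is JSON, a list of rows, each a list of 5 numbers: the shift along the tool's x, y, z in units of 4 cm (1.0 is 4 cm), then the turn about the tool's z in units of 4 degrees (1.0 is 4 degrees), then the opening, from 0 (shut) to 1 (fully open). A call has 1 to 12 rows; each row shifts and turns the commanded pose from where the row before left it, along the tool's axes as they then stand; what a row does not reach is not made up. A row lasts 1/8 s, in which the tool goes at most 62.5 mm and 10.7 degrees, less where a joint would pass 70% of its speed; a pose out of reach is approached as far as the arm can. A call with a number of a shift or a turn outside -1 to 1 is refused whole. A call with a gripper value outside its range is refused whole. The fingers move at their own pace and stop on an object; FORCE is the grip in N (left out, the last holds). Time passes only in rows, so rows that do not move let the fingers close. It gives the time, the measured TCP pose, the force, the opening and the grip force at its end, in the units of the state.
- readout.observe(): the state, without advancing time (a new reading comes with each control period).
- vision.get_image(name): name is "side" or "top"; returns a dict with "pixels" (400x640x3 uint8, blue, green, red), "z_map" (400x640 float32, m along the optical axis (not along the pixel's ray), 0 where there is no reading), "camera_matrix" (3x3 intrinsics, pixels), "position" and "rotation" of the camera in the world. Camera axes: x right, y up, looking along -z (the intrinsics and any distortion apply to the point x, -y, -z); pixel columns grow to the right and rows downward; lengths in m; the calibration is good to about 2 mm. A picture is of the moment at which its call begins.
- sign_off(): hands the job in; it is judged then, once.
The state is a dict: "clock": time; "joints": joint angles; "dq": joint speeds; "joint_efforts": joint torques, N m; "position": TCP position; "ee_rot": TCP orientation; "force": force on the tool from outside, world axes, zero at the start; "ft_torque": the same for the moment, N m; "width": opening from 0.0 (shut) to 1.0 (fully open); "gripper_force": force on a finger pad.
Only numpy, scipy, OpenCV 4.12 (cv2) and the standard library are available. Lean on these libraries where they do the work, as an engineer would, in place of code of your own. Each camera call takes 0.05 s, during which the arm holds its last target. There are 200 camera calls.

## Task

Make up two kits on the bench. In the blue tray put the green marker and the yellow template, both lying flat on the tray's floor; in the black tray put the centre punch lying flat and the white cup standing upright on the tray's floor, with the orange cup nested upright and fully home inside the white cup. Set things down rather than dropping them, let go of everything, and leave the blue marker and the white template where they are.

Things in the scene. Friction and masses are not known exactly. Their poses are not given: they have to be found in the camera images.
- blue_tray: Blue open kit tray, fixed to the bench, for the marking-out kit. 180 mm (own x) by 160 mm (own y) outside, walls 5 mm thick and 20 mm high, floor 5 mm thick, so 170 by 150 mm inside. Origin at the centre of its underside, on the bench top; the inner floor is 5 mm above it. Its place and yaw vary and the two trays may change sides.
- black_tray: Black open kit tray, fixed to the bench, for the riveting kit. 180 mm (own x) by 160 mm (own y) outside, walls 5 mm thick and 20 mm high, floor 5 mm thick, so 170 by 150 mm inside. Origin at the centre of its underside, on the bench top; the inner floor is 5 mm above it. Its place and yaw vary and the two trays may change sides.
- green_marker: Green marker pen lying on its side, wanted in the blue tray. Barrel green, with a white paper band; cap (48 mm at the +x end) black. 130 mm long, 16 mm thick, eight-sided so that it does not roll. Origin at its middle, on its axis (8 mm above what it lies on); own x axis along its length, towards the cap. About 30 g.
- blue_marker: Blue marker pen lying on its side, not wanted, to be left alone. Barrel blue, with a white paper band; cap (48 mm at the +x end) black. 130 mm long, 16 mm thick, eight-sided so that it does not roll. Origin at its middle, on its axis (8 mm above what it lies on); own x axis along its length, towards the cap. About 30 g.
- punch: Centre punch lying on its side: steel with a black middle, wanted in the black tray. 14 mm thick, eight-sided body 110 mm long, then a 14 mm conical point at its +x end. Origin at the middle of the eight-sided body, on its axis (7 mm above what it lies on); own x axis along its length, towards the point. About 90 g.
- yellow_template: Yellow sheet template, wanted in the blue tray: plate 6 mm thick lying flat, 80 mm (own x) by 50 mm (own y), square at its -x end, half round at its +x end, with an upright black knob 22 mm in diameter at its middle that rises from 6 to 40 mm above the underside. Origin at the centre of the underside, below the knob; own z up the knob. About 60 g.
- white_template: White sheet template, not wanted, to be left alone: plate 6 mm thick lying flat, 80 mm (own x) by 50 mm (own y), square at its -x end, half round at its +x end, with an upright black knob 22 mm in diameter at its middle that rises from 6 to 40 mm above the underside. Origin at the centre of the underside, below the knob; own z up the knob. About 60 g.
- white_cup: White open tapered cup, standing: 42 mm high, outside diameter 48 mm at the foot, widening to 62 mm at 24 mm up and straight from there to the rim; wall 2.5 mm, floor 4 mm thick, mouth 57 mm inside. Origin at the centre of the underside, own z up. About 60 g.
- orange_cup: Orange open tapered cup, standing: 72 mm high, outside diameter 32 mm at the foot, widening to 48 mm at 42 mm up and straight from there to the rim. Fits loosely into the white cup (about 5 mm play all round), its underside then resting on the white cup's floor, 4 mm above the white cup's underside, with its straight top band clear above the white rim. Origin at the centre of the underside, own z up. About 50 g.

How it is judged:
At the end, for the whole second after the job is handed in: Marker and yellow template flat on the blue tray's floor, punch flat and white cup upright (7 deg) on the black tray's (5 mm in height); orange cup in the white one, underside 9 mm or less above the white underside, axes within 9 mm, upright; all released, at rest; the other two moved under 30 mm (x of green_marker in the frame of blue_tray between -0.08 and 0.08 m and y of green_marker in the frame of blue_tray between -0.072 and 0.072 m and z of green_marker in the frame of blue_tray between 0 and 0.018 m and x of yellow_template in the frame of blue_tray between -0.08 and 0.08 m and y of yellow_template in the frame of blue_tray between -0.072 and 0.072 m and z of yellow_template in the frame of blue_tray between 0 and 0.01 m and angle between each of yellow_template, white_cup's own z axis and vertical below 0.12 rad and x of punch in the frame of black_tray between -0.08 and 0.08 m and y of punch in the frame of black_tray between -0.072 and 0.072 m and z of punch in the frame of black_tray between 0 and 0.017 m and x of white_cup in the frame of black_tray between -0.08 and 0.08 m and y of white_cup in the frame of black_tray between -0.072 and 0.072 m and z of white_cup in the frame of black_tray between 0 and 0.01 m and z of orange_cup in the frame of white_cup between 0 and 0.009 m and horizontal distance between orange_cup and white_cup below 0.009 m and angle between orange_cup's own z axis and vertical below 0.15 rad and linear speed of each of green_marker, punch, yellow_template, white_cup, orange_cup below 0.02 m/s and contact force between the fingers and green_marker below 0.05 N and contact force between the fingers and punch below 0.05 N and contact force between the fingers and yellow_template below 0.05 N and contact force between the fingers and white_cup below 0.05 N and contact force between the fingers and orange_cup below 0.05 N and distance of each of blue_marker, white_template from where it was at the start of the episode below 0.03 m); the robot touches nothing.
It fails at once if a thing for a kit is dropped: it falls freely while its origin is more than 50 mm above the bench ((height (world z) of green_marker above 0.05 m and contact force between green_marker and anything else below 0.005 N) or (height (world z) of punch above 0.05 m and contact force between punch and anything else below 0.005 N) or (height (world z) of yellow_template above 0.05 m and contact force between yellow_template and anything else below 0.005 N) or (height (world z) of white_cup above 0.05 m and contact force between white_cup and anything else below 0.005 N) or (height (world z) of orange_cup above 0.05 m and contact force between orange_cup and anything else below 0.005 N)).
It fails at once if the blue marker or the white template is shifted by more than 30 mm (distance of any of blue_marker, white_template from where it was at the start of the episode above 0.03 m).
It also fails if it takes over 112 s, if anything falls off the work surface, if the arm or the gripper's body presses on something with over 40 N, if the wrist force passes 120 N, or if a joint passes its speed limit or range.

## Working session

There is one attempt and no reset: what is moved stays moved. The work goes in short steps, Python scripts to look and compute and a shell command to move; the robot and the scene stay as the last step left them, time stands still between calls to the robot, and variables do not carry over. Pictures are saved under pics/ and viewed, at most 14 in all, crops included, and the job is handed in when it is done.

```bash
mkdir -p pics; cat > h.py <<'E'
import numpy as np, cv2
from cell import readout, vision, sign_off, arm
from scipy.spatial.transform import Rotation as R
def grab(name,fn=None):
    d=vision.get_image(name)
    if fn: cv2.imwrite('pics/'+fn,d['pixels'])
    np.savez('/tmp/'+name+'.npz',**d)
    return d
def rot(d):
    r=np.array(d['rotation'],float)
    return r if r.shape==(3,3) else R.from_rotvec(r).as_matrix()
def cloud(d):
    z=d['z_map'];K=d['camera_matrix'];v,u=np.mgrid[0:z.shape[0],0:z.shape[1]]
    p=np.stack([(u-K[0,2])/K[0,0]*z,-(v-K[1,2])/K[1,1]*z,-z],-1)
    return p@rot(d).T+d['position']
def ray(d,u,v,h):
    K=d['camera_matrix'];r=rot(d)@np.array([(u-K[0,2])/K[0,0],-(v-K[1,2])/K[1,1],-1]);c=np.array(d['position'])
    return c+r*(h-c[2])/r[2]
E
python3 - <<'E'
from h import *
for n in('top','side'):
    d=grab(n,n+'0.png');print(n,d['position'],d['rotation'],d['camera_matrix'],[k for k in d])
s=readout.observe();print(s['position'],s['ee_rot'],R.from_rotvec(s['ee_rot']).as_matrix().round(3),s['clock'],arm.tcp_to_grasp)
E
```

```text
top [0.39931658 0.00362293 0.83613384] [ 0.1648821  -0.15804356 -1.49160044] [[456.69434436   0.         316.11075009]
 [  0.         456.69434436 189.94941694]
 [  0.           0.           1.        ]] ['pixels', 'z_map', 'camera_matrix', 'position', 'rotation']
side [0.29606868 0.58296061 0.60744104] [ 0.26696769 -1.14167034 -2.51838633] [[383.17762103   0.         325.32298394]
 [  0.         383.17762103 207.26479733]
 [  0.           0.           1.        ]] ['pixels', 'z_map', 'camera_matrix', 'position', 'rotation']
[ 0.14159996 -0.60827855  0.22602591] [-3.11969911e+00 -3.58293736e-01  4.89371504e-04] [[ 0.974  0.227 -0.   ]
 [ 0.227 -0.974  0.001]
 [-0.    -0.001 -1.   ]] 0.1 -0.0188
```

View pics/top0.png

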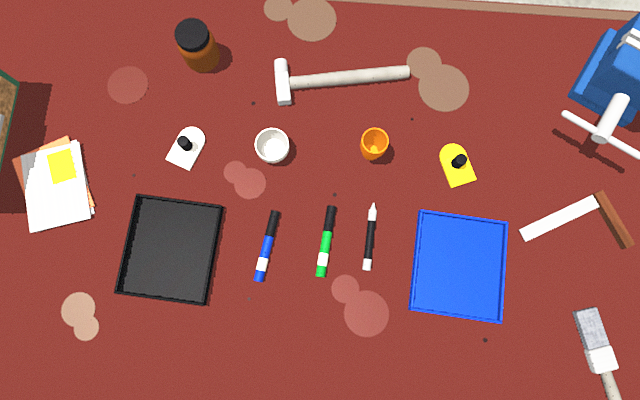

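View pics/side0.png

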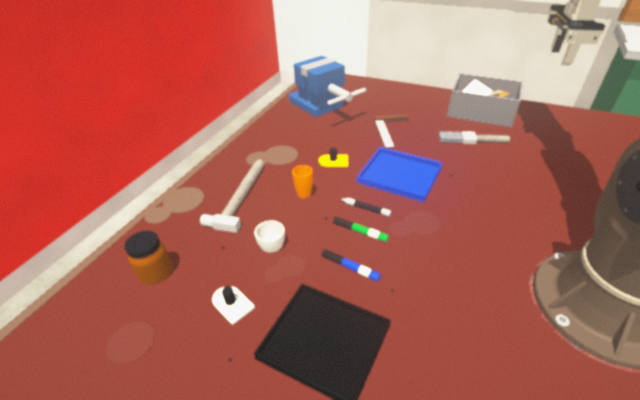

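The top view shows the black tray centred near (170,250) and the blue tray near (459,266). The green marker runs (331,206)–(321,276) and the punch (373,203)–(367,269). The yellow knob is at (459,161), the white cup at (272,146) and the orange cup at (374,143). The side view shows the same layout, with both cups upright.

```bash
python3 - <<'E'
from h import *
d=dict(np.load('/tmp/top.npz'));P=cloud(d)
print('bench z', [np.median(P[v-3:v+4,u-3:u+4,2]).round(4) for u,v in((300,320),(420,180),(230,250),(540,280))])
def pca(box,zlo,zhi,name):
    u0,v0,u1,v1=box;q=P[v0:v1,u0:u1].reshape(-1,3);q=q[(q[:,2]>zlo)&(q[:,2]<zhi)]
    (c,s,a)=cv2.minAreaRect((q[:,:2]*1000).astype(np.float32))
    print(name,len(q),'rect c',np.round(c,1),'size',np.round(s,1),'ang',round(a,1),'mean',q.mean(0).round(4),'zmax',q[:,2].max().round(4))
pca((310,198,345,285),.006,.03,'green');pca((358,196,384,278),.006,.03,'punch');pca((250,203,288,290),.006,.03,'bluem')
pca((432,135,486,195),.025,.06,'yknob');pca((432,135,486,195),.004,.009,'yplate')
pca((245,120,298,170),.034,.06,'wcup');pca((352,120,396,168),.06,.09,'ocup')
pca((105,185,235,312),.012,.03,'black');pca((400,200,518,330),.012,.03,'blue')
for n,a,h in(('g',(331,206),.012),('g',(321,276),.012),('p',(373.5,203),.007),('p',(367,270),.01),('bm',(275,211),.012),('bm',(260,281),.012)):
    print(n,ray(d,*a,h).round(4))
for n,cs in(('black',((137,196),(223,206),(206,304),(116,292))),('blue',((419,211),(508,221),(502,322),(409,310)))):
    print(n,[ray(d,*c,.02).round(3)[:2] for c in cs],np.mean([ray(d,*c,.02) for c in cs],0).round(4))
E
python3 -c "
import cv2
a=cv2.imread('pics/top0.png')[100:320,230:540];cv2.imwrite('pics/c1.png',cv2.resize(a,None,fx=2.55,fy=2.55,interpolation=2))"
```

```text
bench z [np.float64(-0.0005), np.float64(-0.0009), np.float64(-0.0009), np.float64(-0.0006)]
green 672 rect c [482.5 -10.9] size [ 17.1 130. ] ang 84.5 mean [ 0.4814 -0.0107  0.0138] zmax 0.0197
punch 510 rect c [497.2 -90. ] size [ 14.7 123.4] ang 86.7 mean [ 0.4922 -0.0894  0.0119] zmax 0.0168
bluem 680 rect c [466.2  95.3] size [ 17.5 130.1] ang 81.3 mean [0.465  0.0946 0.0136] zmax 0.019
yknob 140 rect c [ 645.1 -245. ] size [21.5 20.8] ang 42.8 mean [ 0.644  -0.2439  0.0372] zmax 0.0425
yplate 693 rect c [ 645.1 -245.6] size [79.2 51.4] ang 22.3 mean [ 0.6415 -0.2456  0.0057] zmax 0.009
wcup 196 rect c [646.7 100.4] size [60.6 60.1] ang 4.6 mean [0.6472 0.1004 0.0399] zmax 0.0449
ocup 212 rect c [657.5 -83.2] size [47.6 46.3] ang 45.4 mean [ 0.6581 -0.0837  0.0683] zmax 0.0746
black 1277 rect c [447.8 268. ] size [161.4 180.3] ang 86.4 mean [0.4458 0.2694 0.018 ] zmax 0.024
blue 1288 rect c [ 456.3 -250.5] size [160.9 180.2] ang 85.8 mean [ 0.4559 -0.2535  0.0183] zmax 0.0238
g [ 0.5448 -0.0157  0.012 ]
g [ 0.4178 -0.0064  0.012 ]
p [ 0.557  -0.0937  0.007 ]
p [ 0.4343 -0.0875  0.01  ]
bm [0.528  0.0857 0.012 ]
bm [0.4012 0.1007 0.012 ]
black [array([0.536, 0.338]), array([0.529, 0.18 ]), array([0.355, 0.189]), array([0.364, 0.348])] [0.4461 0.2636 0.02  ]
blue [array([ 0.546, -0.175]), array([ 0.539, -0.336]), array([ 0.363, -0.323]), array([ 0.371, -0.162])] [ 0.4547 -0.249   0.02  ]
```

View pics/c1.png

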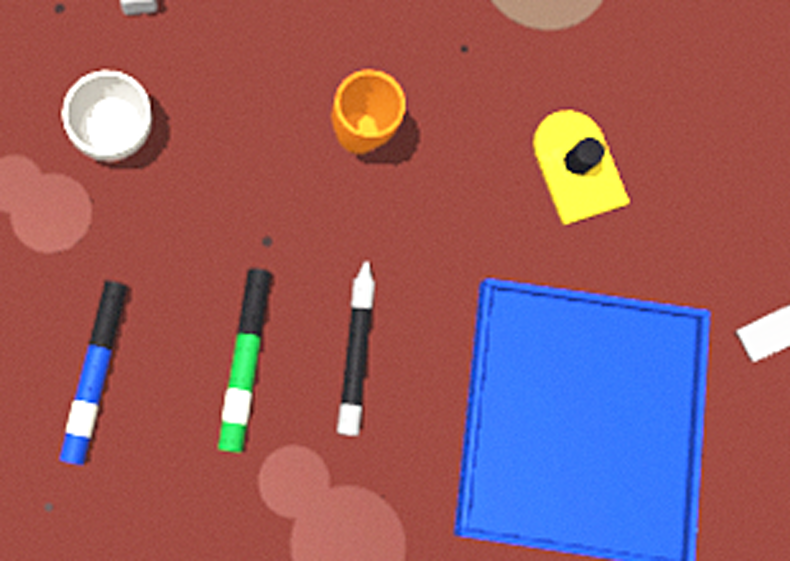

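Sizes and heights match the spec (marker 130×17 mm, plate 79×51, cups 60 and 47, trays 161×180), so I accept these poses. First target is the yellow template.

```bash
cat > to.py <<'E'
import sys
from h import *
# usage: to.py x y z yawdeg : turn units (do first), then shift in turned tool axes, units of 4cm
x,y,z,yaw=map(float,sys.argv[1:5]);s=readout.observe();M=R.from_rotvec(s['ee_rot']).as_matrix()
cur=np.degrees(np.arctan2(M[1,0],M[0,0]));t=(cur-yaw+180)%360-180;a=np.radians(yaw)
d=np.array([x,y,z])-s['position'];X=np.array([np.cos(a),np.sin(a)]);Y=np.array([np.sin(a),-np.cos(a)])
print('yaw %.1f turn %.2f | x %.3f y %.3f z %.3f'%(cur,t/4,X@d[:2]/.04,Y@d[:2]/.04,-d[2]/.04),'tcp',np.round(s['position'],4),'w %.3f gf %.1f t %.1f q7 %.2f tilt %.3f'%(s['width'],s['gripper_force'],s['clock'],s['joints'][6],np.hypot(M[0,2],M[1,2])),'F',np.round(s['force'],1))
E
python3 -m creep '[[0,0,0,-0.75,1],[0,0,0,-0.75,1],[0,0,0,-0.73,1],[0.94,-0.23,0,0,1],[0.94,-0.23,0,0,1],[0.94,-0.23,0,0,1],[0.94,-0.23,0,0,1],[0.94,-0.23,0,0,1],[0.94,-0.23,0,0,1],[0.94,-0.23,0,0,0.7],[0.94,-0.23,0,0,0.7],[0.94,-0.23,0,0,0.7]]' 20; python3 to.py .645 -.245 .08 22.3
```

```text
clock: 1.6
position: [0.4251, -0.4041, 0.2264]
ee_rot: [-3.083, -0.6, 0.001]
force: [-1.1, 0.2, -0.1]
width: 0.729
gripper_force: 0.0
yaw 22.0 turn -0.07 | x 6.597 y -1.594 z 3.659 tcp [ 0.4251 -0.4041  0.2264] w 0.729 gf 0.0 t 1.6 q7 -0.56 tilt 0.001 F [-1.1  0.2 -0.1]
```

```bash
python3 -m creep '[[0.94,-0.23,0,-0.07,0.6],[0.94,-0.23,0,0,0.6],[0.94,-0.23,0,0,0.6],[0.94,-0.23,0.5,0,0.6],[0.94,-0.23,0.7,0,0.6],[0.94,-0.23,0.8,0,0.6],[0.94,-0.21,0.8,0,0.6],[0,0,0.8,0,0.6],[0,0,0,0,0.6],[0,0,0,0,0.6]]'; python3 to.py .645 -.245 .013 22.3
```

```text
clock: 2.85
position: [0.644, -0.2475, 0.0838]
ee_rot: [3.082, 0.606, 0.001]
force: [-0.1, 0.6, 0.5]
width: 0.598
gripper_force: 0.0
yaw 22.2 turn -0.01 | x 0.047 y -0.047 z 1.770 tcp [ 0.644  -0.2475  0.0838] w 0.598 gf 0.0 t 2.9 q7 -0.98 tilt 0.001 F [-0.1  0.6  0.5]
```

```bash
python3 -m creep '[[0.05,-0.05,0.6,0,0.6],[0,0,0.6,0,0.6],[0,0,0.37,0,0.6],[0,0,0.2,0,0.6],[0,0,0,0,0.6],[0,0,0,0,0.15],[0,0,0,0,0.15],[0,0,0,0,0.15],[0,0,0,0,0.15],[0,0,0,0,0.15],[0,0,0,0,0.15]]' 25; python3 to.py .645 -.245 .1 22.3
```

```text
clock: 4.22
position: [0.645, -0.2439, 0.0121]
ee_rot: [3.082, 0.608, 0.0]
force: [-1.2, 0.3, 2.6]
width: 0.231
gripper_force: 25.0
yaw 22.3 turn 0.00 | x -0.011 y 0.024 z -2.197 tcp [ 0.645  -0.2439  0.0121] w 0.231 gf 25.0 t 4.2 q7 -1.00 tilt 0.000 F [-1.2  0.3  2.6]
```

```bash
python3 -m creep '[[0,0,-0.3,0,0.15],[0,0,-0.5,0,0.15],[0,0,-0.6,0.8,0.15],[0,0,-0.2,1,0.15],[0,0,0,1,0.15],[0,0,0,1,0.15],[0,0,0,1,0.15],[0,0,0,1,0.15],[0,0,0,0.8,0.15],[0,0,0,0,0.15]]'; python3 to.py .458 -.218 .03 -4.2
```

```text
clock: 5.48
position: [0.6455, -0.2439, 0.0774]
ee_rot: [3.139, -0.111, 0.002]
force: [0.7, -0.0, 0.7]
width: 0.235
gripper_force: 25.0
yaw -4.1 turn 0.03 | x -4.722 y -0.302 z 1.184 tcp [ 0.6455 -0.2439  0.0774] w 0.235 gf 25.0 t 5.5 q7 -1.37 tilt 0.002 F [ 0.7 -0.   0.7]
```

```bash
python3 -m creep '[[-0.5,0,0,0,0.15],[-0.8,-0.05,0,0,0.15],[-0.8,-0.1,0,0,0.15],[-0.8,-0.1,0,0,0.15],[-0.8,-0.05,0,0,0.15],[-0.7,0,0,0,0.15],[-0.32,0,0,0,0.15],[0,0,0.5,0,0.15],[0,0,0.5,0,0.15],[0,0,0.18,0,0.15],[0,0,0,0,0.15]]'; python3 to.py .458 -.218 .0175 -4.2
```

```text
clock: 6.85
position: [0.4579, -0.2184, 0.0287]
ee_rot: [-3.139, 0.111, 0.0]
force: [-0.4, -0.1, 0.3]
width: 0.232
gripper_force: 25.0
yaw -4.1 turn 0.03 | x 0.003 y -0.011 z 0.281 tcp [ 0.4579 -0.2184  0.0287] w 0.232 gf 25.0 t 6.8 q7 -1.34 tilt 0.000 F [-0.4 -0.1  0.3]
```

```bash
python3 -m creep '[[0,0,0.1,0,0.15],[0,0,0.1,0,0.15],[0,0,0.08,0,0.15],[0,0,0,0,0.15],[0,0,0,0,0.15]]'; python3 to.py .458 -.218 .0172 -4.2; python3 - <<'E'
from h import *
d=grab('top');cv2.imwrite('pics/c2.png',cv2.resize(d['pixels'][190:340,380:540],None,fx=3,fy=3))
E
```

```text
clock: 7.48
position: [0.4575, -0.2184, 0.0176]
ee_rot: [3.14, -0.112, -0.0]
force: [0.2, -0.5, -1.1]
width: 0.23
gripper_force: 25.0
yaw -4.1 turn 0.03 | x 0.011 y -0.012 z 0.009 tcp [ 0.4575 -0.2184  0.0176] w 0.230 gf 25.0 t 7.5 q7 -1.34 tilt 0.000 F [ 0.2 -0.5 -1.1]
```

View pics/c2.png

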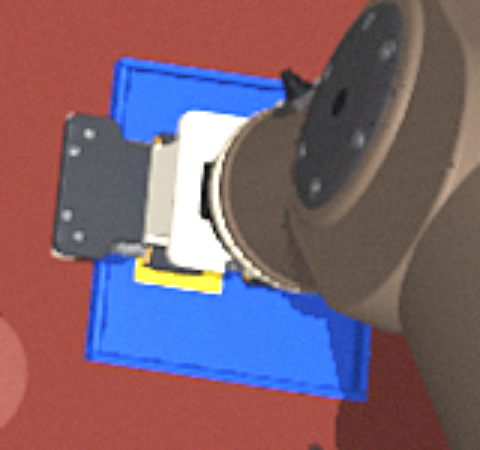

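```bash
python3 -m creep '[[0,0,0.03,0,0.15],[0,0,0,0,0.15],[0,0,0,0,0.36],[0,0,0,0,0.36],[0,0,0,0,0.36],[0,0,-0.4,0,0.36],[0,0,-0.8,0,0.36],[0,0,-0.8,0,0.36],[0,0,0,0.1,0.36]]'; python3 to.py .482 -.011 .003 -4.8
```

```text
clock: 8.65
position: [0.4593, -0.2191, 0.0995]
ee_rot: [3.137, -0.124, 0.008]
force: [0.7, 0.2, 0.1]
width: 0.361
gripper_force: 0.0
yaw -4.5 turn 0.07 | x 0.131 y -5.232 z 2.413 tcp [ 0.4593 -0.2191  0.0995] w 0.361 gf 0.0 t 8.7 q7 -1.34 tilt 0.005 F [0.7 0.2 0.1]
```

```bash
python3 -m creep '[[0,-0.6,0,0.07,0.45],[0.03,-0.9,0,0,0.45],[0.05,-0.9,0,0,0.45],[0.05,-0.9,0,0,0.45],[0,-0.9,0,0,0.45],[0,-0.7,0,0,0.45],[0,-0.33,0.4,0,0.45],[0,0,0.6,0,0.45],[0,0,0.4,0,0.45],[0,0,0,0,0.45],[0,0,0,0,0.45]]'; python3 to.py .482 -.011 .003 -4.8
```

```text
clock: 10.02
position: [0.4802, -0.0104, 0.0408]
ee_rot: [-3.139, 0.131, -0.0]
force: [-0.2, -0.2, -0.5]
width: 0.448
gripper_force: 0.0
yaw -4.8 turn 0.00 | x 0.047 y 0.011 z 0.944 tcp [ 0.4802 -0.0104  0.0408] w 0.448 gf 0.0 t 10.0 q7 -1.81 tilt 0.000 F [-0.2 -0.2 -0.5]
```

```bash
python3 - <<'E'
from h import *
d=grab('side');cv2.imwrite('pics/s2.png',cv2.resize(d['pixels'][100:300,260:520],None,fx=3,fy=3))
E
```

```text
(no output)
```

View pics/s2.png

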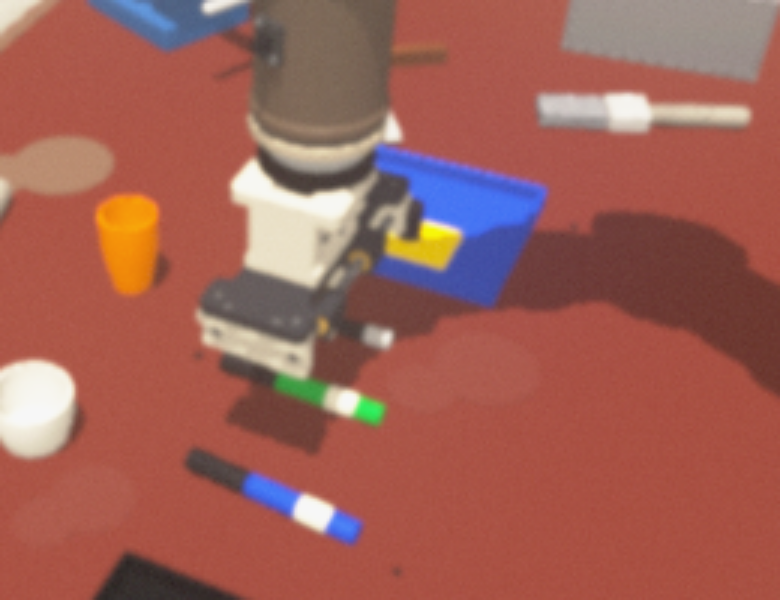

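The gripper hangs squarely over the green marker, and the yellow template lies flat in the blue tray at about (430,245) in the crop. I'll lower and grip the marker.

```bash
python3 -m creep '[[0.04,0.01,0.4,0,0.45],[0,0,0.35,0,0.45],[0,0,0.18,0,0.45],[0,0,0,0,0.45],[0,0,0,0,0.1],[0,0,0,0,0.1],[0,0,0,0,0.1],[0,0,0,0,0.1],[0,0,0,0,0.1],[0,0,-0.4,0,0.1],[0,0,-0.6,0,0.1],[0,0,-0.6,0,0.1]]' 20; python3 to.py .4535 -.282 .03 -4.2
```

```text
clock: 11.58
position: [0.4812, -0.011, 0.0676]
ee_rot: [3.139, -0.131, -0.001]
force: [-0.5, -0.8, -0.2]
width: 0.17
gripper_force: 20.0
yaw -4.8 turn -0.14 | x -0.195 y 6.809 z 0.940 tcp [ 0.4812 -0.011   0.0676] w 0.170 gf 20.0 t 11.6 q7 -1.80 tilt 0.001 F [-0.5 -0.8 -0.2]
```

```bash
python3 -m creep '[[0,0,-0.6,-0.14,0.1],[0,0.6,0,0,0.1],[0,0.8,0,0,0.1],[-0.1,0.8,0,0,0.1],[-0.1,0.8,0,0,0.1],[0,0.8,0,0,0.1],[0,0.8,0,0,0.1],[0,0.8,0,0,0.1],[0,0.8,0,0,0.1],[0,0.6,0,0,0.1],[0,0,0,0,0.1],[0,0,0,0,0.1]]'; python3 to.py .4535 -.282 .009 -4.2
```

```text
clock: 13.08
position: [0.4535, -0.2807, 0.0909]
ee_rot: [-3.139, 0.115, 0.001]
force: [0.2, 1.0, -0.4]
width: 0.17
gripper_force: 20.0
yaw -4.2 turn 0.00 | x 0.003 y 0.033 z 2.048 tcp [ 0.4535 -0.2807  0.0909] w 0.170 gf 20.0 t 13.1 q7 -1.21 tilt 0.001 F [ 0.2  1.  -0.4]
```

```bash
python3 -m creep '[[0,0.03,0.5,0,0.1],[0,0,0.6,0,0.1],[0,0,0.5,0,0.1],[0,0,0.3,0,0.1],[0,0,0.1,0,0.1],[0,0,0.06,0,0.1],[0,0,0,0,0.1],[0,0,0,0,0.33],[0,0,0,0,0.33],[0,0,0,0,0.33],[0,0,0,0,0.33]]'; python3 to.py .494 -.090 .003 -3.1
```

```text
clock: 14.45
position: [0.4535, -0.2828, 0.0088]
ee_rot: [3.139, -0.116, 0.0]
force: [-0.0, 0.3, -0.9]
width: 0.328
gripper_force: 0.0
yaw -4.2 turn -0.28 | x 0.751 y -4.869 z 0.145 tcp [ 0.4535 -0.2828  0.0088] w 0.328 gf 0.0 t 14.4 q7 -1.22 tilt 0.000 F [-0.   0.3 -0.9]
```

```bash
python3 -m creep '[[0,0,-0.4,0,0.33],[0,0,-0.8,0,0.33],[0,0,-0.9,-0.28,0.33],[0.1,-0.6,0,0,0.45],[0.15,-0.9,0,0,0.45],[0.15,-0.9,0,0,0.45],[0.15,-0.9,0,0,0.45],[0.1,-0.9,0,0,0.45],[0,-0.66,0.3,0,0.45],[0,0,0.6,0,0.45],[0,0,0.3,0,0.45],[0,0,0,0,0.45]]'; python3 to.py .490 -.090 .003 -3.1
```

```text
clock: 15.95
position: [0.4895, -0.0905, 0.0446]
ee_rot: [3.14, -0.086, -0.002]
force: [-0.1, -0.3, 0.4]
width: 0.449
gripper_force: 0.0
yaw -3.1 turn -0.01 | x 0.012 y -0.013 z 1.040 tcp [ 0.4895 -0.0905  0.0446] w 0.449 gf 0.0 t 15.9 q7 -1.61 tilt 0.001 F [-0.1 -0.3  0.4]
```

```bash
python3 -m creep '[[0.01,-0.01,0.5,0,0.45],[0,0,0.35,0,0.45],[0,0,0.18,0,0.45],[0,0,0,0,0.45],[0,0,0,0,0.1],[0,0,0,0,0.1],[0,0,0,0,0.1],[0,0,0,0,0.1],[0,0,0,0,0.1],[0,0,-0.4,0,0.1],[0,0,-0.7,0,0.1],[0,0,-0.7,0,0.1]]' 30; python3 to.py .438 .2256 .03 -3.5
```

```text
clock: 17.45
position: [0.4902, -0.0897, 0.077]
ee_rot: [3.14, -0.085, -0.0]
force: [-0.3, 0.4, -0.9]
width: 0.149
gripper_force: 30.0
yaw -3.1 turn 0.10 | x -1.783 y -7.788 z 1.175 tcp [ 0.4902 -0.0897  0.077 ] w 0.149 gf 30.0 t 17.4 q7 -1.60 tilt 0.000 F [-0.3  0.4 -0.9]
```

```bash
python3 -m creep '[[0,-0.5,0,0.1,0.1],[-0.2,-0.8,0,0,0.1],[-0.2,-0.8,0,0,0.1],[-0.2,-0.8,0,0,0.1],[-0.2,-0.8,0,0,0.1],[-0.2,-0.8,0,0,0.1],[-0.2,-0.8,0,0,0.1],[-0.2,-0.8,0,0,0.1],[-0.2,-0.8,0,0,0.1],[-0.2,-0.6,0,0,0.1],[0,-0.29,0,0,0.1],[0,0,0,0,0.1]]'; python3 to.py .438 .2256 .0085 -3.5
```

```text
clock: 18.95
position: [0.4377, 0.226, 0.0759]
ee_rot: [-3.14, 0.094, -0.001]
force: [0.7, -0.2, -1.4]
width: 0.143
gripper_force: 30.0
yaw -3.4 turn 0.01 | x 0.007 y 0.010 z 1.686 tcp [0.4377 0.226  0.0759] w 0.143 gf 30.0 t 18.9 q7 -2.29 tilt 0.001 F [ 0.7 -0.2 -1.4]
```

```bash
python3 -m creep '[[0,0.01,0.5,0,0.1],[0,0,0.6,0,0.1],[0,0,0.35,0,0.1],[0,0,0.12,0,0.1],[0,0,0.1,0,0.1],[0,0,0.03,0,0.1],[0,0,0,0,0.1],[0,0,0,0,0.1],[0,0,0,0,0.28],[0,0,0,0,0.28],[0,0,0,0,0.28],[0,0,0,0,0.28]]'; python3 to.py .647 .1 .2 86.5
```

```text
clock: 20.45
position: [0.4373, 0.2253, 0.0075]
ee_rot: [3.14, -0.096, -0.0]
force: [1.5, 0.0, 0.2]
width: 0.277
gripper_force: 0.0
yaw -3.5 turn -22.50 | x -2.807 y 5.423 z -4.813 tcp [0.4373 0.2253 0.0075] w 0.277 gf 0.0 t 20.4 q7 -2.31 tilt 0.000 F [1.5 0.  0.2]
```

```bash
python3 -m creep '[[0,0,-0.4,0,0.28],[0,0,-0.8,0,0.28],[0,0,-0.9,0,0.28],[0,0,-0.7,-1,1],[0,0,0,-1,1],[0,0,0,-1,1],[0,0,0,-1,1],[0,0,0,-1,1],[0,0,0,-1,1],[0,0,0,-1,1],[0,0,0,-1,1],[0,0,0,-1,1]]'; python3 -m creep '[[0,0,0,-1,1],[0,0,0,-1,1],[0,0,0,-1,1],[0,0,0,-1,1],[0,0,0,-1,1],[0,0,0,-1,1],[0,0,0,-1,1],[0,0,0,-1,1],[0,0,0,-1,1],[0,0,0,-1,1],[0,0,0,-1,1],[0,0,0,-1,1]]';  python3 to.py .647 .1003 .015 86.5
```

```text
clock: 21.95
position: [0.4372, 0.2252, 0.1194]
ee_rot: [3.015, 0.883, -0.0]
force: [-0.2, 0.3, 0.1]
width: 0.999
gripper_force: 0.0
clock: 23.45
position: [0.4372, 0.2252, 0.1194]
ee_rot: [2.395, 2.033, -0.0]
force: [-0.4, 0.3, 0.1]
width: 0.999
gripper_force: 0.0
yaw 80.6 turn -1.47 | x -2.796 y 5.425 z 2.610 tcp [0.4372 0.2252 0.1194] w 0.999 gf 0.0 t 23.4 q7 -0.99 tilt 0.000 F [-0.4  0.3  0.1]
```

```bash
python3 -m creep '[[0,0,0,-1,1],[0,0,0,-0.47,1],[-0.3,0.6,0,0,1],[-0.45,0.85,0,0,1],[-0.45,0.85,0,0,1],[-0.45,0.85,0,0,1],[-0.45,0.85,0,0,1],[-0.4,0.85,0,0,1],[-0.3,0.57,0,0,1],[0,0,0.5,0,1],[0,0,0.3,0,1],[0,0,0,0,1]]'; python3 to.py .647 .1003 .015 86.5;  python3 - <<'E'
from h import *
d=grab('side');cv2.imwrite('pics/s3.png',d['pixels'])
d=grab('top');cv2.imwrite('pics/t3.png',d['pixels'])
E
```

```text
clock: 24.95
position: [0.6447, 0.1005, 0.0859]
ee_rot: [-2.287, -2.15, 0.004]
force: [0.5, 0.5, -0.5]
width: 1.0
gripper_force: 0.0
yaw 86.5 turn -0.01 | x -0.002 y 0.057 z 1.773 tcp [0.6447 0.1005 0.0859] w 1.000 gf 0.0 t 24.9 q7 -0.55 tilt 0.003 F [ 0.5  0.5 -0.5]
```

View pics/s3.png

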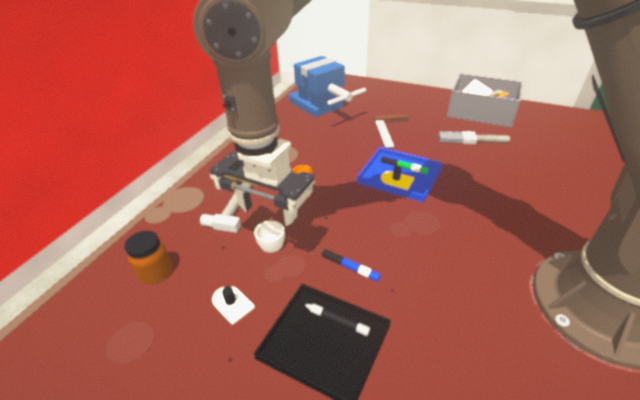

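The side view shows the marker and template in the blue tray, the punch flat in the black tray at (335,318), and the gripper above the white cup at (270,236). I'll check the finger clearance to the hammer head.

```bash
python3 - <<'E'
from h import *
d=dict(np.load('/tmp/top.npz'))
for h in(.0,.03,.04):print([ray(d,u,v,h).round(3)[:2] for u,v in((278,105),(290,102),(275,60))])
E
```

```text
[array([0.738, 0.1  ]), array([0.746, 0.077]), array([0.833, 0.115])]
[array([0.726, 0.097]), array([0.734, 0.075]), array([0.817, 0.111])]
[array([0.722, 0.096]), array([0.73 , 0.074]), array([0.812, 0.109])]
```

```bash
python3 -m creep '[[0,0.05,0,0,0.83],[0,0,0,0,0.83],[0,0,0.5,0,0.83],[0,0,0.6,0,0.83],[0,0,0.45,0,0.83],[0,0,0.2,0,0.83],[0,0,0,0,0.83]]'; python3 to.py .647 .1003 .015 86.5
```

```text
clock: 25.92
position: [0.6483, 0.0997, 0.0169]
ee_rot: [-2.29, -2.15, 0.001]
force: [0.2, -0.5, 0.6]
width: 0.828
gripper_force: 0.0
yaw 86.4 turn -0.03 | x 0.012 y -0.034 z 0.047 tcp [0.6483 0.0997 0.0169] w 0.828 gf 0.0 t 25.9 q7 -0.58 tilt 0.001 F [ 0.2 -0.5  0.6]
```

```bash
python3 -m creep '[[0.01,-0.02,0.03,0,0.83],[0,0,0,0,0.55],[0,0,0,0,0.55],[0,0,0,0,0.55],[0,0,0,0,0.55],[0,0,0,0,0.55],[0,0,0,0,0.55]]' 20; python3 to.py .449 .2955 .0205 86.5;python3 -m creep '[[0,0,-0.3,0,0.55],[0,0,-0.5,0,0.55],[0,0,-0.6,0,0.55],[0,0,-0.5,0,0.55],[0,0,0,0,0.55]]';python3 to.py .449 .2955 .0205 86.5
```

```text
clock: 26.8
position: [0.6481, 0.1003, 0.0168]
ee_rot: [2.29, 2.15, 0.001]
force: [-0.6, -1.0, 6.2]
width: 0.669
gripper_force: 20.0
yaw 86.4 turn -0.03 | x 4.568 y -5.267 z -0.092 tcp [0.6481 0.1003 0.0168] w 0.669 gf 20.0 t 26.8 q7 -0.58 tilt 0.001 F [-0.6 -1.   6.2]
clock: 27.42
position: [0.6492, 0.1006, 0.0948]
ee_rot: [2.289, 2.149, 0.005]
force: [0.3, -1.0, -0.8]
width: 0.672
gripper_force: 20.0
yaw 86.4 turn -0.03 | x 4.558 y -5.293 z 1.856 tcp [0.6492 0.1006 0.0948] w 0.672 gf 20.0 t 27.4 q7 -0.55 tilt 0.004 F [ 0.3 -1.  -0.8]
```

```bash
python3 -m creep '[[0.4,-0.5,0,0,0.55],[0.6,-0.7,0,0,0.55],[0.7,-0.8,0,0,0.55],[0.7,-0.8,0,0,0.55],[0.7,-0.8,0,0,0.55],[0.7,-0.8,0,0,0.55],[0.5,-0.6,0,0,0.55],[0.26,-0.29,0,0,0.55],[0,0,0.4,0,0.55],[0,0,0.5,0,0.55],[0,0,0.3,0,0.55],[0,0,0,0,0.55]]';python3 to.py .449 .2955 .0215 86.5;  python3 - <<'E'
from h import *
d=grab('side');cv2.imwrite('pics/s4.png',cv2.resize(d['pixels'][200:400,200:440],None,fx=3,fy=3))
E
```

```text
clock: 28.92
position: [0.4482, 0.2942, 0.0429]
ee_rot: [2.292, 2.149, -0.004]
force: [-0.3, -0.4, 0.0]
width: 0.669
gripper_force: 20.0
yaw 86.3 turn -0.05 | x 0.034 y 0.017 z 0.535 tcp [0.4482 0.2942 0.0429] w 0.669 gf 20.0 t 28.9 q7 -1.07 tilt 0.003 F [-0.3 -0.4  0. ]
```

View pics/s4.png

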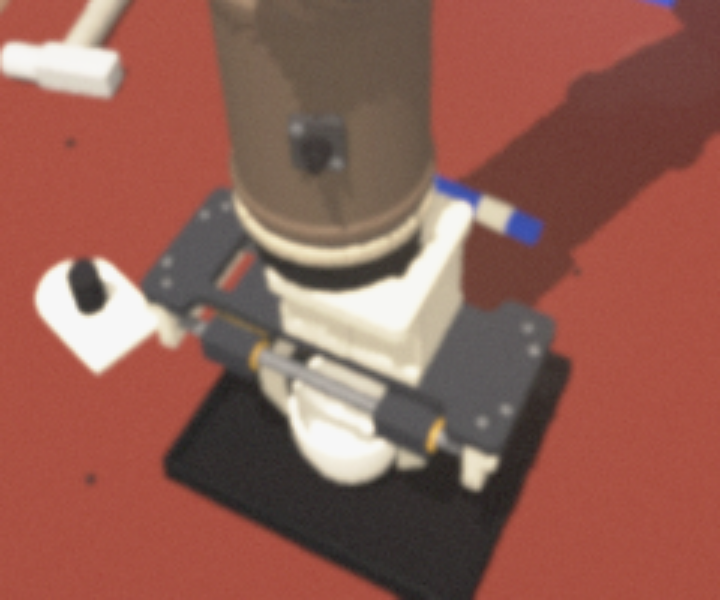

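The white cup hangs over the black tray floor at about (345,440) in the crop, with the white template clear of the gripper. Lowering it.

```bash
python3 -m creep '[[0.03,0.02,0.25,0,0.55],[0,0,0.15,0,0.55],[0,0,0.08,0,0.55],[0,0,0.06,0,0.55],[0,0,0,0,0.55],[0,0,0,0,0.55]]';python3 to.py .449 .2955 .0215 86.5
```

```text
clock: 29.72
position: [0.4491, 0.2968, 0.0229]
ee_rot: [2.29, 2.15, 0.0]
force: [-0.1, 0.6, -0.8]
width: 0.668
gripper_force: 20.0
yaw 86.4 turn -0.03 | x -0.033 y -0.001 z 0.034 tcp [0.4491 0.2968 0.0229] w 0.668 gf 20.0 t 29.7 q7 -1.09 tilt 0.000 F [-0.1  0.6 -0.8]
```

```bash
python3 -m creep '[[0,0,0.03,0,0.55],[0,0,0.03,0,0.55],[0,0,0,0,0.55],[0,0,0,0,0.55]]';python3 to.py .449 .2955 .0215 86.5
```

```text
clock: 30.22
position: [0.4493, 0.2969, 0.0217]
ee_rot: [2.29, 2.15, 0.001]
force: [-4.6, -3.7, 17.9]
width: 0.672
gripper_force: 20.0
yaw 86.4 turn -0.03 | x -0.034 y -0.004 z 0.004 tcp [0.4493 0.2969 0.0217] w 0.672 gf 20.0 t 30.2 q7 -1.09 tilt 0.001 F [-4.6 -3.7 17.9]
```

```bash
python3 -m creep '[[0,0,-0.03,0,0.55],[0,0,0,0,0.82],[0,0,0,0,0.82],[0,0,0,0,0.82],[0,0,0,0,0.82],[0,0,-0.3,0,0.82],[0,0,-0.7,0,0.82],[0,0,-0.8,0,0.82],[0,0,-0.6,0,0.82],[0,0,0,0,0.75]]';python3 to.py .6578 -.0835 .046 86.4
```

```text
clock: 31.48
position: [0.4501, 0.2977, 0.1199]
ee_rot: [2.29, 2.15, 0.007]
force: [-0.6, -0.6, -0.7]
width: 0.769
gripper_force: 0.0
yaw 86.4 turn -0.01 | x -9.185 y 5.781 z 1.849 tcp [0.4501 0.2977 0.1199] w 0.769 gf 0.0 t 31.5 q7 -1.00 tilt 0.004 F [-0.6 -0.6 -0.7]
```

```bash
python3 -m creep '[[-0.6,0.38,0,0,0.75],[-0.9,0.57,0,0,0.75],[-0.9,0.57,0,0,0.75],[-0.9,0.57,0,0,0.75],[-0.9,0.57,0,0,0.75],[-0.9,0.57,0,0,0.75],[-0.9,0.57,0,0,0.75],[-0.9,0.57,0,0,0.75],[-0.9,0.57,0,0,0.75],[-0.8,0.5,0,0,0.75],[-0.58,0.37,0,0,0.75],[0,0,0,0,0.75]]';python3 to.py .6578 -.0835 .046 86.4; python3 - <<'E'
from h import *
P=cloud(grab('top'))
# black tray, cups: refine white cup pose
q=P[130:330,90:250].reshape(-1,3);w=q[(q[:,2]>.038)&(q[:,2]<.06)];print(len(w),cv2.minAreaRect((w[:,:2]*1000).astype(np.float32)),w[:,2].max(), cv2.minEnclosingCircle((w[:,:2]*1000).astype(np.float32)))
for s in((0,-1),(0,1),(-1,0),(1,0)): pass
d=grab('side');Q=cloud(d).reshape(-1,3);Q=Q[(abs(Q[:,0]-.449)<.06)&(abs(Q[:,1]-.297)<.06)&(Q[:,2]>.042)&(Q[:,2]<.06)];print('side',len(Q),cv2.minEnclosingCircle((Q[:,:2]*1000).astype(np.float32)),np.percentile(Q[:,2],[5,95]))
cv2.imwrite('pics/s5.png',d['pixels'])
E
```

```text
clock: 32.98
position: [0.6578, -0.0876, 0.1163]
ee_rot: [2.295, 2.146, -0.003]
force: [-0.7, 0.1, -0.2]
width: 0.759
gripper_force: 0.0
yaw 86.2 turn -0.06 | x 0.101 y -0.007 z 1.758 tcp [ 0.6578 -0.0876  0.1163] w 0.759 gf 0.0 t 33.0 q7 -0.24 tilt 0.002 F [-0.7  0.1 -0.2]
345 ((535.98388671875, 290.94134521484375), (61.942970275878906, 234.6390838623047), 86.52632904052734) 0.04954317317211321 ((535.7135009765625, 282.3084716796875), 117.83061981201172)
side 247 ((450.19281005859375, 300.07147216796875), 31.304092407226562) [0.04244884 0.04766064]
```

View pics/s5.png

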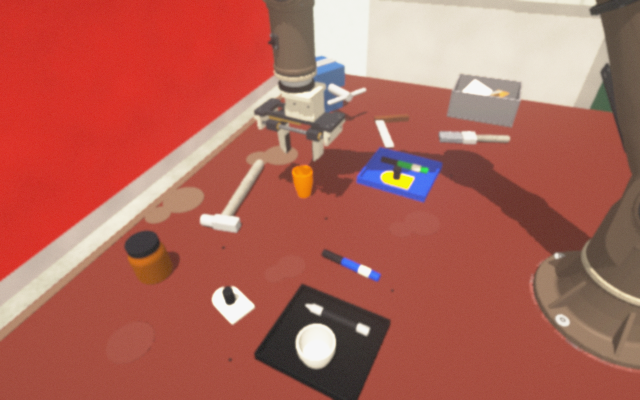

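The white cup stands upright in the black tray at (316,345), beside the punch at (338,318). The gripper is above the orange cup.

```bash
python3 - <<'E'
from h import *
P=cloud(dict(np.load('/tmp/top.npz')))
q=P.reshape(-1,3);w=q[(q[:,2]>.038)&(q[:,2]<.06)&(abs(q[:,0]-.449)<.06)&(abs(q[:,1]-.297)<.06)];print(len(w),cv2.minAreaRect((w[:,:2]*1000).astype(np.float32)))
E
python3 -m creep '[[0.1,0,0,-0.05,0.75],[0,0,0.5,0,0.75],[0,0,0.6,0,0.75],[0,0,0.5,0,0.75],[0,0,0.15,0,0.75],[0,0,0,0,0.75],[0,0,0,0,0.4],[0,0,0,0,0.4],[0,0,0,0,0.4],[0,0,0,0,0.4],[0,0,0,0,0.4],[0,0,0,0,0.4]]' 15; python3 to.py .4495 .298 .12 86.4
```

```text
262 ((449.6390380859375, 296.059814453125), (61.35256576538086, 60.50027084350586), 50.233638763427734)
clock: 34.58
position: [0.6585, -0.0804, 0.0481]
ee_rot: [2.286, 2.154, 0.001]
force: [-0.3, -0.7, 6.1]
width: 0.516
gripper_force: 15.0
yaw 86.6 turn 0.05 | x 9.114 y -5.808 z -1.798 tcp [ 0.6585 -0.0804  0.0481] w 0.516 gf 15.0 t 34.6 q7 -0.27 tilt 0.001 F [-0.3 -0.7  6.1]
```

```bash
python3 -m creep '[[0,0,-0.3,0,0.4],[0,0,-0.5,0,0.4],[0,0,-0.6,0,0.4],[0,0,-0.5,0.05,0.4],[0,0,0,0,0.4],[0,0,0,0,0.4]]'; python3 to.py .4495 .2993 .123 86.4
```

```text
clock: 35.33
position: [0.6577, -0.0805, 0.1231]
ee_rot: [-2.29, -2.15, 0.001]
force: [-1.1, -0.5, -1.1]
width: 0.518
gripper_force: 15.0
yaw 86.4 turn -0.00 | x 9.150 y -5.790 z 0.001 tcp [ 0.6577 -0.0805  0.1231] w 0.518 gf 15.0 t 35.3 q7 -0.24 tilt 0.001 F [-1.1 -0.5 -1.1]
```

```bash
python3 -m creep '[[0.4,-0.25,0,0,0.4],[0.6,-0.38,0,0,0.4],[0.8,-0.5,0,0,0.4],[0.8,-0.51,0,0,0.4],[0.8,-0.51,0,0,0.4],[0.8,-0.51,0,0,0.4],[0.8,-0.51,0,0,0.4],[0.8,-0.51,0,0,0.4],[0.8,-0.51,0,0,0.4],[0.8,-0.51,0,0,0.4],[0.8,-0.51,0,0,0.4],[0.5,-0.3,0,0,0.4]]'; python3 -m creep '[[0.25,-0.28,0,0,0.4],[0,0,0,0,0.4],[0,0,0,0,0.4],[0,0,0,0,0.4]]';  python3 to.py .4495 .2993 .057 86.4; python3 - <<'E'
from h import *
d=grab('side');Q=cloud(d).reshape(-1,3);B=d['pixels'].reshape(-1,3).astype(int)
o=(B[:,2]>150)&(B[:,0]<90)&(B[:,1]<190)&(B[:,1]>70)&(abs(Q[:,0]-.45)<.06)&(abs(Q[:,1]-.297)<.06)
q=Q[o];print(len(q),q.min(0).round(3),q.max(0).round(3),cv2.minEnclosingCircle((q[:,:2]*1000).astype(np.float32)))
cv2.imwrite('pics/s6.png',cv2.resize(d['pixels'][200:400,200:440],None,fx=3,fy=3))
E
```

```text
clock: 36.83
position: [0.457, 0.2832, 0.123]
ee_rot: [-2.286, -2.153, 0.002]
force: [-0.4, -0.7, -1.0]
width: 0.517
gripper_force: 15.0
clock: 37.33
position: [0.4502, 0.2904, 0.1234]
ee_rot: [2.292, 2.148, -0.001]
force: [-0.1, 0.3, -1.3]
width: 0.517
gripper_force: 15.0
yaw 86.3 turn -0.03 | x 0.222 y -0.031 z 1.660 tcp [0.4502 0.2904 0.1234] w 0.517 gf 15.0 t 37.3 q7 -0.99 tilt 0.001 F [-0.1  0.3 -1.3]
1172 [ 0.397  0.243 -0.004] [0.51  0.357 0.528] ((456.8577880859375, 299.7421875), 76.91976165771484)
```

View pics/s6.png

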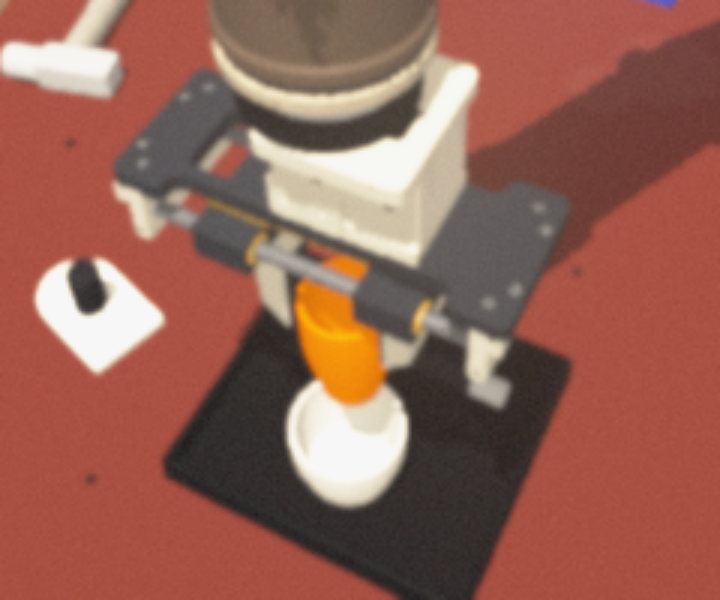

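The orange cup is held upright with its foot just behind the white cup's mouth, around (350,400) in the crop. I'll measure its axis before lowering.

```bash
python3 - <<'E'
from h import *
from scipy.optimize import least_squares
d=dict(np.load('/tmp/side.npz'));Q=cloud(d);H=cv2.cvtColor(d['pixels'],cv2.COLOR_BGR2HSV)
m=(H[...,0]>8)&(H[...,0]<22)&(H[...,1]>180)&(H[...,2]>150)
v,u=np.mgrid[0:400,0:640];m&=(v>285)&(v<336)&(u>295)&(u<332)
m=cv2.erode(m.astype(np.uint8),np.ones((3,3)))>0
q=Q[m];print(len(q),np.percentile(q[:,2],[1,50,99]).round(3))
f=lambda p:np.hypot(q[:,0]-p[0],q[:,1]-p[1])-np.interp(q[:,2]-p[2],[0,.042,.072],[.016,.024,.024])
k=(q[:,1]>.29)&(q[:,2]>.07);q=q[k]
for z in(.07,.075,.08):
    r=least_squares(lambda p:f([*p,z]),[.45,.288],loss='soft_l1',f_scale=.002);print(z,r.x.round(4),np.abs(r.fun).mean().round(4),len(q))
E
```

```text
615 [0.091 0.123 0.148]
0.07 [0.4506 0.2891] 0.0027 433
0.075 [0.4504 0.2894] 0.0026 433
0.08 [0.4501 0.2897] 0.0028 433
```

```bash
python3 -m creep '[[0.235,-0.025,0,0,0.4],[0,0,0,0,0.4],[0,0,0.3,0,0.4],[0,0,0.3,0,0.4],[0,0,0.3,0,0.4],[0,0,0.3,0,0.4],[0,0,0.2,0,0.4],[0,0,0,0,0.4],[0,0,0,0,0.4]]';  python3 to.py .4495 .2993 .057 86.4
```

```text
clock: 38.5
position: [0.4493, 0.3011, 0.0678]
ee_rot: [2.29, 2.15, 0.001]
force: [0.1, -0.2, -1.0]
width: 0.523
gripper_force: 15.0
yaw 86.4 turn -0.00 | x -0.046 y 0.009 z 0.269 tcp [0.4493 0.3011 0.0678] w 0.523 gf 15.0 t 38.5 q7 -1.05 tilt 0.000 F [ 0.1 -0.2 -1. ]
```

```bash
python3 -m creep '[[-0.03,0,0.08,0,0.4],[0,0,0.08,0,0.4],[0,0,0.06,0,0.4],[0,0,0.03,0,0.4],[0,0,0,0,0.4],[0,0,0,0,0.4]]';  python3 to.py .4495 .2993 .057 86.4
```

```text
clock: 39.25
position: [0.4491, 0.2998, 0.0576]
ee_rot: [2.29, 2.15, 0.0]
force: [-0.7, -0.2, -1.2]
width: 0.522
gripper_force: 15.0
yaw 86.4 turn -0.00 | x -0.012 y 0.011 z 0.014 tcp [0.4491 0.2998 0.0576] w 0.522 gf 15.0 t 39.2 q7 -1.06 tilt 0.000 F [-0.7 -0.2 -1.2]
```

```bash
python3 -m creep '[[0,0,0.025,0,0.4],[0,0,0.025,0,0.4],[0,0,0,0,0.4],[0,0,0,0,0.4]]';  python3 to.py .4495 .2993 .057 86.4
```

```text
clock: 39.75
position: [0.4491, 0.3003, 0.0568]
ee_rot: [2.29, 2.151, 0.002]
force: [-4.0, -2.2, 15.5]
width: 0.513
gripper_force: 15.0
yaw 86.4 turn 0.00 | x -0.025 y 0.012 z -0.004 tcp [0.4491 0.3003 0.0568] w 0.513 gf 15.0 t 39.8 q7 -1.06 tilt 0.001 F [-4.  -2.2 15.5]
```

Seated at the expected height (0.057), so release and retreat.

```bash
python3 -m creep '[[0,0,-0.025,0,0.4],[0,0,0,0,0.4],[0,0,0,0,0.72],[0,0,0,0,0.72],[0,0,0,0,0.72],[0,0,-0.3,0,0.72],[0,0,-0.6,0,0.72],[0,0,-0.8,0,0.72],[0,0,-0.8,0,0.72],[0,0,-0.8,0,0.72],[0,0,-0.5,0,0.72]]'; python3 -m creep '[[-0.9,0,0,0,0.72],[-0.9,0,0,0,0.72],[-0.9,0,0,0,0.72],[-0.9,0,0,0,0.72],[-0.9,0,0,0,0.72],[-0.9,0,0,0,0.72],[-0.9,0,0,0,0.72],[-0.7,0,0,0,0.72],[0,0,0,0,0.72],[0,0,0,0,0.72]]'; python3 - <<'E'
from h import *
d=grab('side');P=cloud(d).reshape(-1,3)
cv2.imwrite('pics/s7.png',d['pixels']);t=grab('top','t7.png');T=cloud(t).reshape(-1,3)
for Q in(P,T):
    q=Q[(abs(Q[:,0]-.449)<.05)&(abs(Q[:,1]-.297)<.05)]
    for lo,hi in((.068,.095),(.04,.052)):
        w=q[(q[:,2]>lo)&(q[:,2]<hi)];print(lo,len(w),cv2.minEnclosingCircle((w[:,:2]*1000).astype(np.float32)),np.percentile(w[:,2],97).round(4))
E
```

```text
clock: 41.12
position: [0.4493, 0.3002, 0.2111]
ee_rot: [2.29, 2.15, 0.004]
force: [0.6, 0.1, -0.3]
width: 0.723
gripper_force: 0.0
clock: 42.38
position: [0.4316, 0.021, 0.2091]
ee_rot: [2.29, 2.151, 0.001]
force: [-0.3, -0.1, -0.1]
width: 0.719
gripper_force: 0.0
0.068 370 ((449.34454345703125, 299.9234924316406), 24.395246505737305) 0.0815
0.04 386 ((449.4486389160156, 300.6350402832031), 30.991195678710938) 0.0511
0.068 267 ((449.16534423828125, 296.0230407714844), 24.263673782348633) 0.0818
0.04 279 ((449.5631103515625, 296.0669860839844), 30.94602394104004) 0.0512
```

View pics/s7.png

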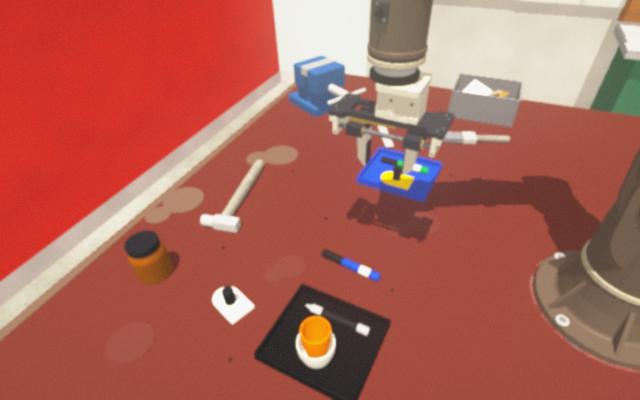

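View pics/t7.png

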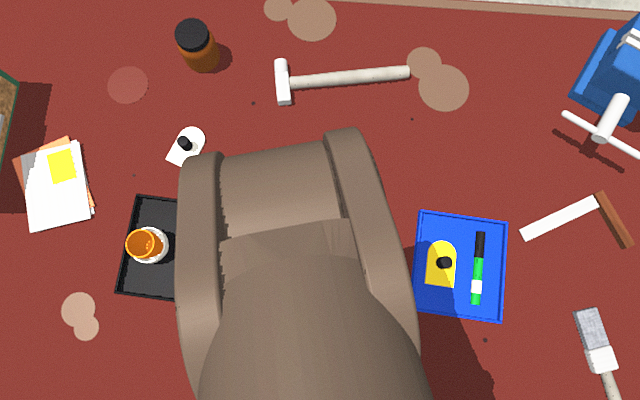

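The side and top views show the template (443,262) and marker (478,268) flat in the blue tray, and the punch and nested cups in the black tray. The cup axes agree within 1 mm and the orange rim is at 81 mm, so it is fully home. The blue marker and white template have not moved.

```bash
python3 -c "
from h import *
print(sign_off())"
```

```text
the job is handed in; nothing more can be done
None
```

Both kits are made up and the job was handed in at about 42 s. The last camera check showed every piece placed as asked and the blue marker and white template unmoved; sign-off returned no verdict.

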